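# Close a pill tin in the shuttle press

## Task

A pill tin with its lid only perched on it sits in the sliding carriage of the hand press. Push the carriage along its guide until it is fully home against the stop under the ram, pull the press lever down until the lid is pressed fully onto the tin, then ease the sprung lever slowly all the way back up, never letting it fly back. Finally draw the carriage back out as far as its outer stop with the closed tin still in it, and leave the other things on the table where they are.

Things in the scene. Friction and masses are not known exactly. Their poses are not given: they have to be found in the camera images.
- pill_press: Green hand press fixed to the table, foot 199 x 124 mm, 297 mm high. Origin on the table directly under the ram; x points from its open front to its column (46 to 90 mm behind the ram axis), y along the shuttle guide, away from the press, z up. Its head (y from -26 to 26, x from -18 to 88 mm) spans heights 166 to 232 mm.
- guide_mouth (a point): Middle of the outer end of the aluminium guide channel bolted to the press, level with its top (51 mm above the table, 140 mm along the press's y). The channel is 76 mm wide, runs from y = -42 to +140 mm of the press and holds the carriage down under two lips; its home stop is at the press end.
- ram_tip (a point): Centre of the ram's round lower face (23 mm across), 62 mm above the table when the lever is up; the ram comes down 19 mm per rad of lever.
- carriage: Loose steel carriage captive in the guide, slides along the press's y, 6 mm thick: 60 x 60 mm head with the tin's nest, then a tail 44 mm wide. Origin at its underside under the nest's centre, 37 mm above the table; its y points along the tail to the handle. Home (against the stop) it lies at y = 0 of the press, against its outer stop at y = +90 mm.
- carriage_ball (a point): Centre of the black ball (24 mm diameter) on top of the carriage's upright handle, 90 mm above the table and 150 mm along the carriage's y from its origin. Below it is a round steel stem 12 mm in diameter, from 55 to 78 mm above the table.
- tin: Flat round tin, 45 mm in diameter, loose in the carriage's round nest (2 mm play). Origin at the centre of its underside, 39 mm above the table; z up. 20.5 mm tall with the lid perched, 12.5 mm closed.
- tin_lid (a joint): How far the push-on lid has been pressed down, m: about 0 perched, 0.008 fully on. It grips with about 10 N and stays where it is pushed.
- lid_top (a point): Centre of the lid's top face.
- pill_press_lever (a joint): Lever angle, rad: 0 fully up (rest), grows as its ball is pulled down toward the press's front (-x) side; stroke ends at 1.31. The lid meets the ram at about 0.13 and is fully on at about 0.55. A spring returns it: 6 to 10 N at the ball, plus the lid's resistance on the way down.
- lever_ball (a point): Centre of the black ball (28 mm diameter) at the lever's end; at rest 283 mm above the table, 84 mm in front of the ram axis and 44 mm to its right (press -y). It moves on a circle about point lever_pivot in the press's x-z plane.
- lever_pivot (a point): Centre of the circle on which lever_ball moves: lever axis at the ball's y, 199 mm above the table; radius 135 mm.
- tape_roll: Roll of tape lying flat, 96 mm across, 48 mm high; origin at the centre of its underside. Bystander.
- lot_stamp: Wooden hand stamp standing upright, 20 x 32 x 54 mm; origin at the centre of its underside. Bystander.
- jar_white: White-lidded jar, 48 mm across, 40 mm high; origin at the centre of its underside. Bystander.
- card_stack: Stack of blank cards, 77 x 65 x 17 mm; origin at the centre of its underside. Bystander.
Mind the look-alikes: they are no part of the job. Leave any orange look-alike of the tin alone.

How it is judged:
On the way, in this order (a step that is already met when the one before it is completed fails the run):
1. the carriage is fully home against the stop under the ram, the lid still up (y of carriage in the frame of pill_press below 0.005 m and value of joint tin_lid below 0.004 m), for 0.2 s.
2. with the carriage home, the lever is pulled down and the ram has pressed the lid fully on (y of carriage in the frame of pill_press below 0.006 m and value of joint pill_press_lever above 0.45 rad and value of joint tin_lid above 0.0065 m), for 0.1 s.
3. the lever is all the way back up, the carriage still home (value of joint pill_press_lever below 0.06 rad and y of carriage in the frame of pill_press below 0.015 m), for 0.1 s.
At the end, for the whole second after the job is handed in: The carriage is drawn out to within 6 mm of its outer stop and at rest, the tin sits level in its nest with its lid pressed on to within 1.5 mm of fully closed, and the lever is up (within 0.06 rad) (y of carriage in the frame of pill_press above 0.084 m and value of joint tin_lid above 0.0065 m and value of joint pill_press_lever below 0.06 rad and distance between tin and carriage below 0.006 m and angle between tin's own z axis and vertical below 0.1 rad and linear speed of each of carriage, tin below 0.02 m/s); the robot touches nothing.
It fails at once if the lever flies back up (faster than 2.5 rad/s) (velocity of joint pill_press_lever below -2.5 rad/s).
It fails at once if the tape roll is moved more than 20 mm (distance of tape_roll from where it was at the start of the episode above 0.02 m).
It fails at once if the stamp is moved more than 20 mm (distance of lot_stamp from where it was at the start of the episode above 0.02 m).
It fails at once if the white-lidded jar is moved more than 20 mm (distance of jar_white from where it was at the start of the episode above 0.02 m).
It fails at once if the stack of cards is moved more than 20 mm (distance of card_stack from where it was at the start of the episode above 0.02 m).
It also fails if it takes over 54 s, if anything falls off the work surface, if the arm or the gripper's body presses on something with over 40 N, if the wrist force passes 120 N, or if a joint passes its speed limit or range.

## Robot

A 6-joint arm with a two-finger parallel gripper is mounted at the origin on a cart in front of the work surface, level with it; the furniture and walls round the work are solid. World frame = base frame: x ahead of the robot, y to its left, z up, the work surface at z = 0. Lengths are in m, angles in rad, forces in N, time in s.
With the tool pointing down it reaches from about 0.25 to 0.775 m from the base axis. Payload 4 kg.
Tool frame: the origin (TCP) lies midway between the tips of the shut fingers; the grasp point (between the pads) lies 19 mm behind it; z points along the fingers, y is the line along which they close (so a half turn about z gives the same grasp; the last joint's range is limited). The gripper opens to 94 mm and grips with 3 to 60 N. Pads are 16 mm wide; open, the fingers measure 119 mm over their backs; the gripper's body (75 mm by 177 mm) begins 78 mm behind the grasp point.
Start: joints at [-1.205, 0.087, 1.371, -0, 1.684, -0.103], TCP at [0.248, -0.491, 0.206] pointing down, gripper open.
Joint ranges: [-3.1, 3.1], [-0.76, 2.03], [0.27, 2.55], [-1.08, 4.22], [0.17, 2.65], [-2.57, 2.57]. Speed limits (rad/s): [2.79, 2.79, 3.14, 3.14, 3.14, 3.14].

## Interface

Orientations are given as [roll, pitch, yaw] about the fixed x, y, z axes, in that order (R = Rz(yaw) Ry(pitch) Rx(roll)).
In Python, from bench import robot gives the robot as it stands. The module is installed in compiled form; this text tells all that it offers.
- The arm moves only by the tool arm_command, never from a script. Its argument "targets" is a list of rows, each a list of 4 numbers: the shift along the world's x, y, z as a fraction of full scale, then the turn about the world's z as a fraction of full scale. A call has 1 to 8 rows; each row is the pose to reach, as a shift and turn from the pose commanded when the call began; what a row does not reach only later rows make up. Full scale, the value 1, is 0.5 m for a shift and 120 degrees for a turn. A row lasts 1/12 s, in which the tool goes at most 41.7 mm and 7.16 degrees, less where a joint would pass 70% of its speed; a pose out of reach is approached as far as the arm can. A call with a number of a shift or a turn outside -1 to 1 is refused whole. A call with a gripper value outside its range is refused whole. "claw" is the closure, from 0 (fully open) to 1 (shut), set as the call begins (left out, the last holds). The fingers move at their own pace and stop on an object; the grip force is fixed at half the most. Time passes only in rows, so rows that repeat a pose let the fingers close. It gives the time, the measured TCP pose, the force, the opening and the grip force at its end, in the units of the state.
- robot.get_obs(): the state, without advancing time (a new reading comes with each control period).
- robot.snapshot(name): name is "side" or "top"; returns the picture (480x640x3 uint8, red, green, blue); there is no depth.
- robot.camera_info(name): a dict with "vfov" (degrees; the focal length in pixels is half the picture's height over the tangent of half this angle, whatever the lens; pixels are square), "cx", "cy" (the principal point, pixels), "k1" (the pictures are not rectified: a ray, as slopes to the right and down, at radius r is drawn at 1 + k1 r^2 times it, then the intrinsics apply), "extrinsics" (4x4, takes a point from camera to world coordinates). Camera axes: x right, y up, looking along -z (the intrinsics and any distortion apply to the point x, -y, -z); pixel columns grow to the right and rows downward; lengths in m; the calibration is good to about 2 mm. A picture is of the moment at which its call begins. camera_info takes no time and is no camera call.
- robot.close_job(): hands the job in; it is judged then, once.
The state is a dict: "time": time; "joint_positions": joint angles; "qvel": joint speeds; "joint_torque": joint torques, N m; "tool_pos": TCP position; "ee_rot": TCP orientation; "wrist_force": force on the tool from outside, world axes, zero at the start; "wrist_torque": the same for the moment, N m; "width": finger opening in m; "finger_force": force on a finger pad.
Only numpy, scipy, OpenCV 4.12 (cv2) and the standard library are available. Lean on these libraries where they do the work, as an engineer would, in place of code of your own. Each camera call takes 0.05 s, during which the arm holds its last target. There are 200 camera calls.

## Working session

There is one attempt and no reset: what is moved stays moved. The work goes in short steps, Python scripts to look and compute and a tool call to move; the robot and the scene stay as the last step left them, time stands still between calls to the robot, and variables do not carry over. Pictures are saved under pics/ and viewed, at most 10 in all, crops included, and the job is handed in when it is done.

Besides the shell and the picture viewer there is one more tool, called after "Request:" in YAML: its name, and indented under it one key for each argument. arm_command: Moves the arm, as the interface text tells. Shift numbers are shares of 0.5 m and turn numbers shares of 120 degrees, none past 1 either way. Its arguments: {"type":"object","properties":{"targets":{"type":"array"},"claw":{"type":"number"}},"required":["targets"]}

```bash
mkdir -p pics
python3 - <<'E'
from bench import robot
import cv2
for n in("side","top"):
    cv2.imwrite(f"pics/{n}0.png",robot.snapshot(n)[:,:,::-1]); print(n,robot.camera_info(n))
o=robot.get_obs();print(o)
E
```

```text
side {'vfov': 45.56955908511075, 'cx': 308.5211255486053, 'cy': 246.37014179109465, 'k1': 0.021799259816223902, 'extrinsics': array([[ 0.28995359, -0.71537082,  0.63574484,  1.2347223 ],
       [ 0.95703135,  0.2196709 , -0.18930319, -0.26143326],
       [-0.00423267,  0.66331688,  0.74832667,  1.03492254],
       [ 0.        ,  0.        ,  0.        ,  1.        ]])}
top {'vfov': 53.90230299739043, 'cx': 312.9069154916185, 'cy': 245.39159308045146, 'k1': -0.012477545844618465, 'extrinsics': array([[ 0.02202182,  0.99647323, -0.08097002,  0.45363929],
       [-0.99912432,  0.02481755,  0.03368514, -0.05316458],
       [ 0.03557581,  0.08015731,  0.99614716,  1.03704891],
       [ 0.        ,  0.        ,  0.        ,  1.        ]])}
{'time': 0.1, 'joint_positions': array([-1.20509572e+00,  8.78934201e-02,  1.37210480e+00, -1.97492490e-05,
        1.68358259e+00, -1.03106742e-01]), 'qvel': array([ 0.00221622, -0.00060023, -0.00376028,  0.00013608, -0.00051466,
        0.00054886]), 'joint_torque': array([ 2.67229654e-03, -3.41254842e+01, -3.03300083e+01,  7.20505952e-02,
        3.04658781e-02, -9.63983666e-05]), 'tool_pos': array([ 0.248312  , -0.49020434,  0.20441363]), 'ee_rot': array([-3.13961304e+00, -1.85104822e-04,  4.68804962e-01]), 'wrist_force': array([-0.97890083,  0.27101509, -0.57379829]), 'wrist_torque': array([ 0.00961913, -0.00099715,  0.0009788 ]), 'finger_force': 0.0, 'width': 0.094099711958717}
```

View pics/side0.png

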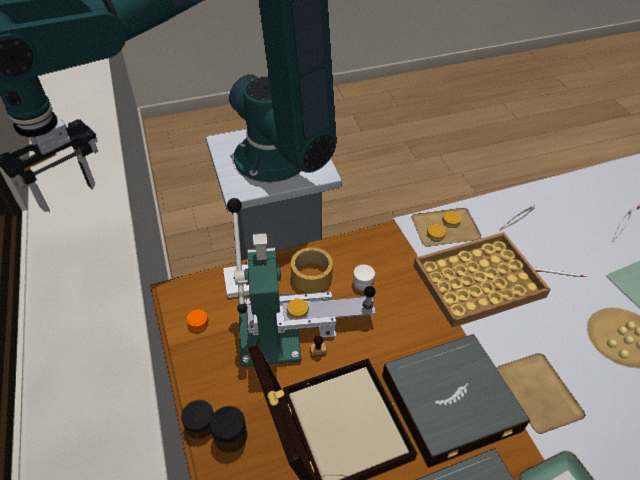

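View pics/top0.png

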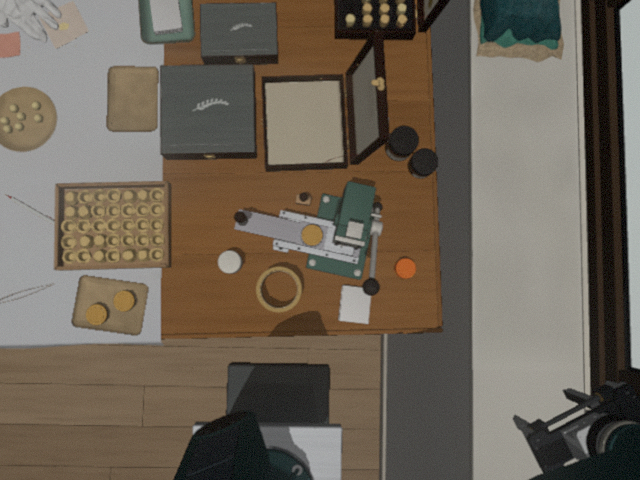

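The side picture shows the lever ball at (234,205), carriage ball at (369,292) and tin at (298,308). The top picture shows the lever ball at (371,286), carriage ball at (241,217) and tin at (312,235). Tin candidates in the top picture are the golden one at (312,235), the orange one at (405,268) and the gold ones at (96,313) and (124,300). The tin in the carriage nest at (312,235) fits the description. I'll confirm this in an enlarged crop.

Run:
```python
import cv2,numpy as np
t=cv2.imread("pics/top0.png")[175:325,215:415]; s=cv2.imread("pics/side0.png")[190:370,180:390]
a=cv2.resize(t,(400*2-400,300),interpolation=cv2.INTER_CUBIC);a=cv2.resize(t,(790,592),interpolation=cv2.INTER_CUBIC)
b=cv2.resize(s,(700,600),interpolation=cv2.INTER_CUBIC)
cv2.imwrite("pics/topc.png",a);cv2.imwrite("pics/sidec.png",b)
```

```text
(no output)
```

View pics/topc.png

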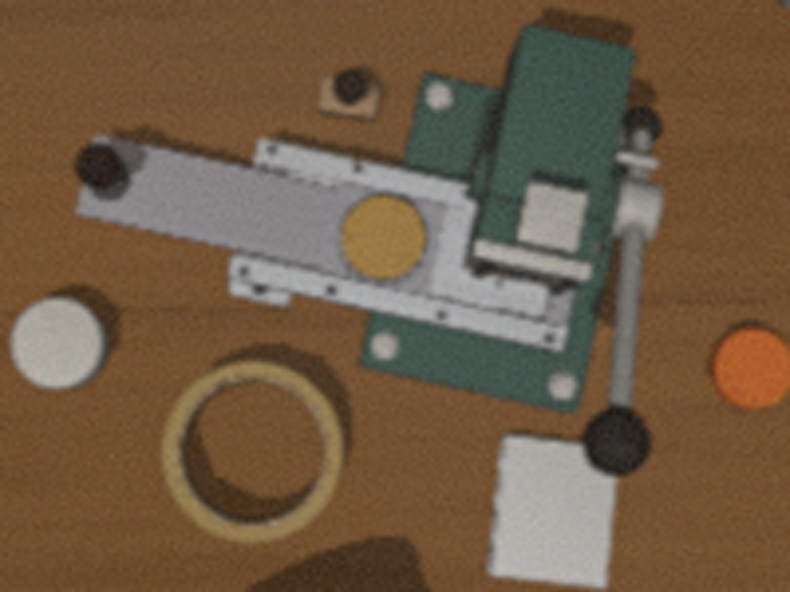

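View pics/sidec.png

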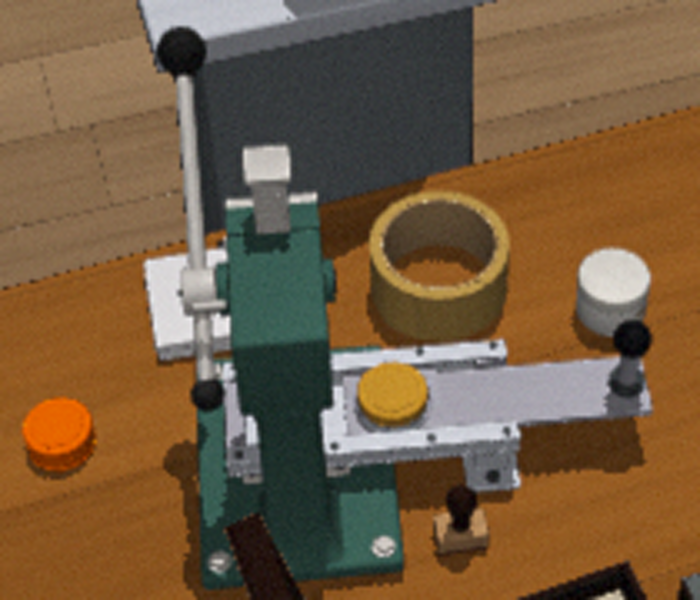

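The crops confirm that the golden tin in the nest is the one meant. The top crop has carriage ball (100,166), lever ball (617,440) and tin (384,237). The side crop has (632,338), (181,52) and lid (393,385). The orange tin sits apart on the table.

```bash
cat > h.py <<'E'
import numpy as np
from bench import robot
from scipy.optimize import least_squares
def proj(n,P):
    c=robot.camera_info(n);E=c['extrinsics'];p=(np.atleast_2d(P)-E[:3,3])@E[:3,:3]
    s=np.c_[p[:,0],-p[:,1]]/-p[:,2:];s*=1+c['k1']*(s**2).sum(1,keepdims=True)
    return s*240/np.tan(np.radians(c['vfov']/2))+[c['cx'],c['cy']]
def tri(a,b): return least_squares(lambda P:np.r_[proj('top',P)[0]-a,proj('side',P)[0]-b],[.5,0,.1])
E
python3 - <<'E'
from h import *
px=dict(cb=((240.3,217),(369.6,291.4)),lb=((371.2,286.4),(234.3,205.6)),lid=((312.2,235),(297.9,305.5)))
for k,v in px.items(): r=tri(*v);print(k,r.x.round(4),r.fun.round(1))
def pts(q):
    x,y,w,d=q;c,s=np.cos(w),np.sin(w)
    L=np.array([[0,d+.150,.090],[-.084,-.044,.283],[0,d,.0595]])
    return np.c_[x+c*L[:,0]-s*L[:,1],y+s*L[:,0]+c*L[:,1],L[:,2]]
f=lambda q:np.r_[(proj('top',pts(q))-[v[0] for v in px.values()]).ravel(),(proj('side',pts(q))-[v[1] for v in px.values()]).ravel()]
r=least_squares(f,[.45,-.1,0,.09]);print(r.x.round(4),r.fun.round(1));print(pts(r.x).round(4))
for nm,p in dict(tape=(215+253/3.95,175+452/3.95,.048),jar=(215+58/3.95,175+343/3.95,.04),stamp=(215+350/3.95,175+85/3.95,.054)).items():
    print(nm,least_squares(lambda P:proj('top',[P[0],P[1],p[2]])[0]-p[:2],[.4,0]).x.round(3))
E
```

```text
cb [0.585  0.0631 0.0859] [-0.2 -0.  -0.2  0. ]
lb [ 0.4514 -0.1742  0.2776] [-0. -0. -0. -0.]
lid [ 0.5552 -0.0838  0.0564] [-0.3 -0.1 -0.3  0. ]
[ 0.5437 -0.1472 -0.197   0.064 ] [-0.2 -0.6  0.3 -0.8  0.1 -0.7 -0.1 -0.9  0.  -1.7 -0.4 -0.4]
[[ 0.5856  0.0627  0.09  ]
 [ 0.4527 -0.1739  0.283 ]
 [ 0.5562 -0.0844  0.0595]]
tape [ 0.44  -0.018]
jar [0.496 0.087]
stamp [ 0.636 -0.065]
```

Request:
arm_command:
  targets:
    - [0.2,0.4,0.32,-0.318]
    - [0.2,0.4,0.32,-0.318]
    - [0.2,0.4,0.32,-0.318]
    - [0.2,0.4,0.32,-0.318]
    - [0.2,0.4,0.32,-0.318]
    - [0.2,0.4,0.32,-0.318]
    - [0.2,0.4,0.32,-0.318]
    - [0.2,0.4,0.32,-0.318]
  claw: 0.3

```text
time: 0.77
tool_pos: [0.3504, -0.2882, 0.3702]
ee_rot: [3.138, -0.007, -0.192]
wrist_force: [-0.1, -1.2, 0.8]
width: 0.0657
finger_force: 0.0
```

Request:
arm_command:
  targets:
    - [0.238,0.354,0,0]
    - [0.238,0.354,0,0]
    - [0.238,0.354,0,0]
    - [0.238,0.354,0,0]
    - [0.238,0.354,0,0]
    - [0.238,0.354,0,0]
    - [0.238,0.354,0,0]

```text
time: 1.35
tool_pos: [0.4681, -0.1124, 0.3635]
ee_rot: [-3.141, 0.003, -0.193]
wrist_force: [0.5, -1.0, 1.3]
width: 0.0655
finger_force: 0.0
```

Request:
arm_command:
  targets:
    - [0.238,0.354,0,0]
    - [0.238,0.354,0,0]
    - [0.238,0.354,0,0]
    - [0.238,0.354,0,0]
    - [0.238,0.354,0,0]
    - [0.238,0.354,0,0]
    - [0.238,0.354,0,0]
    - [0.238,0.354,0,0]

```text
time: 2.02
tool_pos: [0.5863, 0.0612, 0.3647]
ee_rot: [3.14, 0.002, -0.199]
wrist_force: [0.4, -0.1, 0.2]
width: 0.0656
finger_force: 0.0
```

Run:
```python
from bench import robot
o=robot.get_obs();print(o['tool_pos'],o['ee_rot'],o['joint_positions'])
```

```text
[0.5863368  0.06118378 0.36465793] [ 3.13988850e+00  1.69400733e-03 -1.99369491e-01] [ 8.60188144e-03  2.08321143e-01  9.19194696e-01 -1.46003549e-03
  2.01608577e+00  1.77813871e+00]
```

Request:
arm_command:
  targets:
    - [0,0.002,-0.3,0]
    - [0,0.002,-0.3,0]
    - [0,0.002,-0.3,0]
    - [0,0.002,-0.3,0]
    - [0,0.002,-0.45,0]
    - [0,0.002,-0.5,0]
    - [0,0.002,-0.55,0]
    - [0,0.002,-0.588,0]

```text
time: 2.68
tool_pos: [0.5821, 0.061, 0.066]
ee_rot: [3.139, 0.008, -0.201]
wrist_force: [-0.8, -0.3, -0.4]
width: 0.0658
finger_force: 0.0
```

Run:
```python
from bench import robot
import cv2,numpy as np
t=robot.snapshot("top")[150:300,190:390,::-1];s=robot.snapshot("side")[230:350,250:410,::-1]
cv2.imwrite("pics/c1.png",np.hstack([cv2.resize(t,(400,300)),cv2.resize(s,(400,300))]))
print(robot.get_obs()['tool_pos'])
```

```text
[0.58210209 0.06138811 0.06680802]
```

View pics/c1.png

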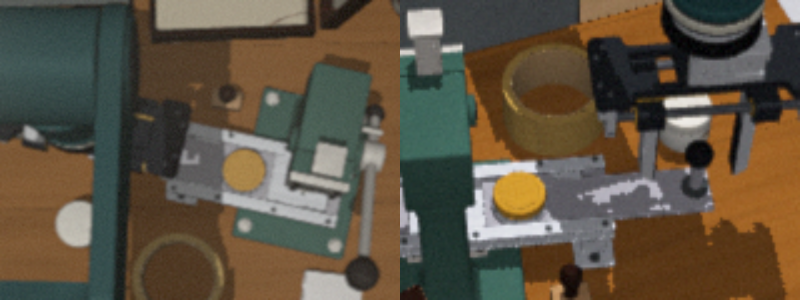

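The side half shows the finger tips at (650,180) and (738,172), straddling the ball at (698,155). I'll close the gripper.

Request:
arm_command:
  targets:
    - [0.004,0,0,0]
    - [0.004,0,0,0]
    - [0.004,0,0,0]
    - [0.004,0,0,0]
    - [0.004,0,0,0]
    - [0.004,0,0,0]
    - [0.004,0,0,0]
    - [0.004,0,0,0]
  claw: 1

```text
time: 3.45
tool_pos: [0.5887, 0.0643, 0.0717]
ee_rot: [3.141, -0.001, -0.197]
wrist_force: [0.2, 0.0, 1.1]
width: 0.0224
finger_force: 30.0
```

Request:
arm_command:
  targets:
    - [-0.001,-0.005,0,0]
    - [-0.003,-0.015,0,0]
    - [-0.005,-0.025,0,0]
    - [-0.007,-0.035,0,0]
    - [-0.009,-0.045,0,0]
    - [-0.011,-0.055,0,0]
    - [-0.013,-0.065,0,0]
    - [-0.0157,-0.0785,0,0]

```text
time: 4.12
tool_pos: [0.5813, 0.0255, 0.0725]
ee_rot: [-3.139, -0.002, -0.197]
wrist_force: [1.4, 5.7, 5.1]
width: 0.0226
finger_force: 30.0
```

Request:
arm_command:
  targets:
    - [-0.0015,-0.0075,0,0]
    - [-0.003,-0.015,0,0]
    - [-0.0045,-0.0225,0,0]
    - [-0.0055,-0.0275,0,0]
    - [-0.0065,-0.0325,0,0]
    - [-0.0074,-0.037,0,0]
    - [-0.0078,-0.039,0,0]
    - [-0.0078,-0.039,0,0]

```text
time: 4.78
tool_pos: [0.5773, 0.0056, 0.0725]
ee_rot: [-3.14, -0.002, -0.198]
wrist_force: [0.6, 4.0, 4.9]
width: 0.0226
finger_force: 30.0
```

Request:
arm_command:
  targets:
    - [-0.0004,-0.002,0,0]
    - [-0.0008,-0.004,0,0]
    - [-0.0012,-0.006,0,0]
    - [-0.0016,-0.008,0,0]
    - [-0.002,-0.01,0,0]
    - [-0.002,-0.01,0,0]

```text
time: 5.28
tool_pos: [0.5763, 0.0009, 0.0725]
ee_rot: [-3.14, -0.002, -0.197]
wrist_force: [1.1, 5.2, 5.8]
width: 0.0226
finger_force: 30.0
```

Request:
arm_command:
  targets:
    - [-0.0004,-0.002,0,0]
    - [-0.0008,-0.004,0,0]
    - [-0.0012,-0.006,0,0]
    - [-0.0012,-0.006,0,0]
    - [-0.0012,-0.006,0,0]

```text
time: 5.7
tool_pos: [0.5762, 0.0004, 0.0725]
ee_rot: [-3.135, -0.002, -0.197]
wrist_force: [2.3, 11.2, 5.3]
width: 0.0222
finger_force: 30.0
```

Request:
arm_command:
  targets:
    - [-0.0004,-0.002,0,0]
    - [-0.0008,-0.004,0,0]
    - [-0.0008,-0.004,0,0]
    - [-0.0008,-0.004,0,0]

```text
time: 6.03
tool_pos: [0.5762, 0.0004, 0.0725]
ee_rot: [-3.131, -0.002, -0.196]
wrist_force: [3.6, 15.2, 4.3]
width: 0.0225
finger_force: 30.0
```

Run:
```python
from bench import robot
import cv2,numpy as np
t=robot.snapshot("top")[150:300,190:390,::-1];s=robot.snapshot("side")[190:370,180:420,::-1]
cv2.imwrite("pics/c2.png",np.hstack([cv2.resize(t,(400,300)),cv2.resize(s,(400,300))]))
print(robot.get_obs()['tool_pos'])
```

```text
[5.76190429e-01 4.16494354e-04 7.25137215e-02]
```

View pics/c2.png

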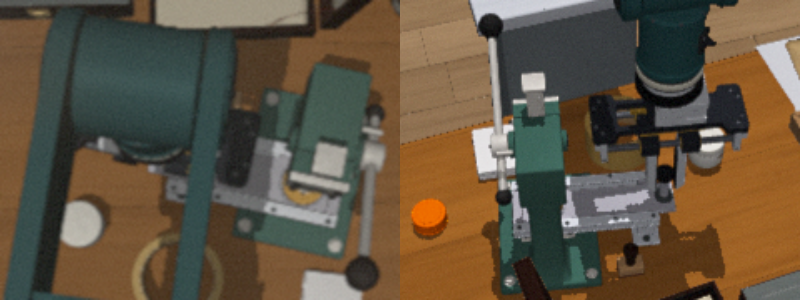

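The tin is now under the ram, at (300,190) in the top half, and the carriage is hard against its stop. Next I relax the push, open and rise.

Request:
arm_command:
  targets:
    - [0.0006,0.003,0,0]
    - [0.0012,0.006,0,0]
    - [0.0014,0.007,0,0]

```text
time: 6.38
tool_pos: [0.5761, 0.0004, 0.0725]
ee_rot: [-3.139, -0.002, -0.197]
wrist_force: [1.2, 6.2, 5.8]
width: 0.0226
finger_force: 30.0
```

Request:
arm_command:
  targets:
    - [0,0,0,0]
    - [0,0,0,0]
    - [0,0,0,0]
    - [0,0,0,0]
    - [0,0,0,0]
  claw: 0.4

```text
time: 6.8
tool_pos: [0.5747, -0.0019, 0.0706]
ee_rot: [3.14, 0.002, -0.198]
wrist_force: [-0.2, 0.3, 0.5]
width: 0.0522
finger_force: 0.0
```

Request:
arm_command:
  targets:
    - [0,0,0.04,0]
    - [0,0,0.1,0]
    - [0,0,0.6,0]
    - [0,0,0.6,0]
    - [0,0,0.6,0]
    - [0,0,0.6,0]
    - [0,0,0.6,0]
    - [0,0,0.6,0]

```text
time: 7.47
tool_pos: [0.5748, -0.0015, 0.3733]
ee_rot: [3.141, 0.0, -0.198]
wrist_force: [1.4, 0.2, 0.7]
width: 0.0562
finger_force: 0.0
```

Request:
arm_command:
  targets:
    - [-0.244,-0.345,0,0]
    - [-0.244,-0.345,0,0]
    - [-0.244,-0.345,0,0]
    - [-0.244,-0.345,0,0]
    - [-0.244,-0.345,0,0]
    - [-0.244,-0.345,0,0]
    - [-0.244,-0.345,0,0]

```text
time: 8.05
tool_pos: [0.4521, -0.1755, 0.3716]
ee_rot: [3.141, -0.0, -0.203]
wrist_force: [0.3, 0.7, 0.2]
width: 0.0564
finger_force: 0.0
```

Request:
arm_command:
  targets:
    - [0,0,-0.06,0]
    - [0,0,-0.12,0]
    - [0,0,-0.17,0]
    - [0,0,-0.2,0]
    - [0,0,-0.216,0]
    - [0,0,-0.216,0]

```text
time: 8.55
tool_pos: [0.4532, -0.172, 0.261]
ee_rot: [-3.14, 0.005, -0.195]
wrist_force: [-0.2, 0.2, -0.2]
width: 0.0564
finger_force: 0.0
```

Run:
```python
from bench import robot
import cv2,numpy as np
t=robot.snapshot("top")[200:350,260:460,::-1];s=robot.snapshot("side")[130:310,150:390,::-1]
cv2.imwrite("pics/c3.png",np.hstack([cv2.resize(t,(400,300)),cv2.resize(s,(400,300))]))
print(robot.get_obs()['tool_pos'])
```

```text
[ 0.45414167 -0.17291545  0.26420167]
```

View pics/c3.png

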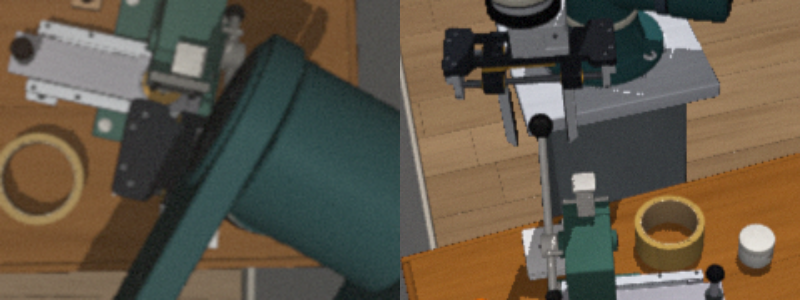

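The lever ball at (541,125) sits between the finger tips at (513,140) and (573,137). The carriage remained home. I'll grip the ball.

Request:
arm_command:
  targets:
    - [0,0,0,0]
    - [0,0,0,0]
    - [0,0,0,0]
    - [0,0,0,0]
    - [0,0,0,0]
    - [0,0,0,0]
  claw: 1

```text
time: 9.15
tool_pos: [0.4537, -0.1731, 0.2641]
ee_rot: [-3.141, -0.001, -0.197]
wrist_force: [0.5, 1.5, 1.1]
width: 0.0257
finger_force: 30.0
```

Run:
```python
import numpy as np
a0=np.arcsin(84/135)
for t in np.arange(.05,.76,.05):
    dx=135*(np.cos(a0)-np.cos(a0-t))/1000; dz=135*(np.sin(a0-t)-np.sin(a0))/1000
    print(round(t,2),(np.array([dx*np.cos(.197),-dx*np.sin(.197),dz])/.5).round(4).tolist())
```

```text
0.05 [-0.008, 0.0016, -0.0108]
0.1 [-0.0154, 0.0031, -0.0219]
0.15 [-0.0223, 0.0044, -0.0335]
0.2 [-0.0286, 0.0057, -0.0453]
0.25 [-0.0343, 0.0068, -0.0575]
0.3 [-0.0394, 0.0079, -0.07]
0.35 [-0.0439, 0.0088, -0.0827]
0.4 [-0.0478, 0.0095, -0.0956]
0.45 [-0.051, 0.0102, -0.1087]
0.5 [-0.0536, 0.0107, -0.1219]
0.55 [-0.0555, 0.0111, -0.1353]
0.6 [-0.0568, 0.0113, -0.1487]
0.65 [-0.0574, 0.0115, -0.1622]
0.7 [-0.0574, 0.0115, -0.1757]
0.75 [-0.0567, 0.0113, -0.1892]
```

Request:
arm_command:
  targets:
    - [-0.008,0.0016,-0.0108,0]
    - [-0.0154,0.0031,-0.0219,0]
    - [-0.0223,0.0044,-0.0335,0]
    - [-0.0286,0.0057,-0.0453,0]
    - [-0.0343,0.0068,-0.0575,0]
    - [-0.0394,0.0079,-0.07,0]
    - [-0.0439,0.0088,-0.0827,0]
    - [-0.0478,0.0095,-0.0956,0]

```text
time: 9.82
tool_pos: [0.4309, -0.1687, 0.2187]
ee_rot: [3.141, -0.007, -0.197]
wrist_force: [0.6, 2.5, 9.4]
width: 0.0253
finger_force: 30.0
```

Request:
arm_command:
  targets:
    - [-0.0032,0.0007,-0.0131,0]
    - [-0.0058,0.0012,-0.0263,0]
    - [-0.0077,0.0016,-0.0397,0]
    - [-0.0085,0.0017,-0.046,0]
    - [-0.009,0.0018,-0.0531,0]
    - [-0.009,0.0018,-0.0531,0]

```text
time: 10.32
tool_pos: [0.4259, -0.1678, 0.1922]
ee_rot: [3.141, -0.005, -0.197]
wrist_force: [-1.4, 2.7, 12.3]
width: 0.0256
finger_force: 30.0
```

Request:
arm_command:
  targets:
    - [-0.0004,0,-0.006,0]
    - [-0.0006,0,-0.012,0]
    - [-0.0006,0,-0.016,0]
    - [-0.0006,0,-0.016,0]

```text
time: 10.65
tool_pos: [0.4258, -0.1678, 0.1878]
ee_rot: [3.14, -0.007, -0.197]
wrist_force: [-7.0, 4.6, 23.1]
width: 0.0257
finger_force: 30.0
```

Request:
arm_command:
  targets:
    - [0,0,-0.004,0]
    - [0,0,-0.008,0]
    - [0,0,-0.008,0]
    - [0,0,-0.008,0]

```text
time: 10.98
tool_pos: [0.4258, -0.1678, 0.186]
ee_rot: [3.14, -0.009, -0.197]
wrist_force: [-9.5, 7.3, 30.1]
width: 0.0256
finger_force: 30.0
```

Run:
```python
from bench import robot
import cv2,numpy as np
s=robot.snapshot("side")[150:330,170:410,::-1]
cv2.imwrite("pics/c4.png",cv2.resize(s,(800,600),interpolation=2))
print(robot.get_obs()['tool_pos'])
```

```text
[ 0.42580606 -0.16777422  0.18596088]
```

View pics/c4.png

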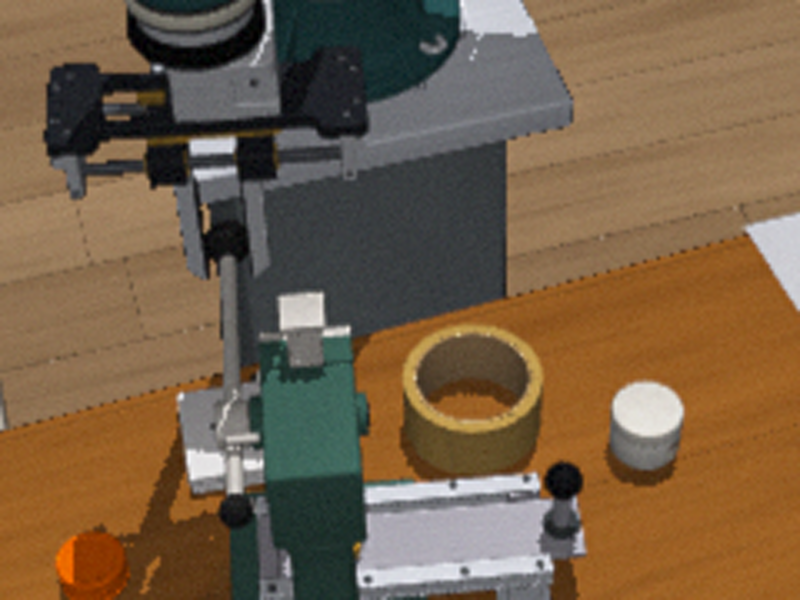

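The pads still hold the lever ball at (227,240). The carriage ball is at (563,480), still home, and the force rise shows the ram bottomed on the lid. I'll ease the lever back along its arc.

Request:
arm_command:
  targets:
    - [0.0006,0,0.024,0]
    - [0.0019,-0.0002,0.0374,0]
    - [0.0038,-0.0006,0.0508,0]
    - [0.0064,-0.0011,0.064,0]
    - [0.0096,-0.0018,0.0771,0]
    - [0.0135,-0.0025,0.09,0]
    - [0.018,-0.0034,0.1027,0]
    - [0.0231,-0.0045,0.1152,0]

```text
time: 11.7
tool_pos: [0.4367, -0.1698, 0.2346]
ee_rot: [-3.141, 0.001, -0.197]
wrist_force: [4.6, 0.8, 0.9]
width: 0.0257
finger_force: 30.0
```

Request:
arm_command:
  targets:
    - [0.0028,-0.0005,0.006,0]
    - [0.0057,-0.0011,0.0122,0]
    - [0.012,-0.0024,0.024,0]
    - [0.0189,-0.0037,0.0356,0]
    - [0.0225,-0.0045,0.041,0]
    - [0.0263,-0.0052,0.0467,0]
    - [0.0303,-0.006,0.0521,0]
    - [0.0343,-0.0068,0.0575,0]

```text
time: 12.37
tool_pos: [0.4535, -0.1732, 0.2634]
ee_rot: [-3.141, 0.001, -0.197]
wrist_force: [3.7, 3.4, -6.2]
width: 0.0256
finger_force: 30.0
```

Request:
arm_command:
  targets:
    - [0,0,0,0]
    - [0,0,0,0]
    - [0,0,0,0]

```text
time: 12.62
tool_pos: [0.4534, -0.1731, 0.2633]
ee_rot: [-3.141, 0.0, -0.197]
wrist_force: [4.0, 2.9, -1.3]
width: 0.0255
finger_force: 30.0
```

Request:
arm_command:
  targets:
    - [0.002,-0.0004,0.003,0]
    - [0.0046,-0.0009,0.006,0]
    - [0.0046,-0.0009,0.006,0]
    - [0.0046,-0.0009,0.006,0]

```text
time: 12.95
tool_pos: [0.4536, -0.1731, 0.2637]
ee_rot: [-3.14, 0.008, -0.198]
wrist_force: [-1.9, 3.3, -13.0]
width: 0.026
finger_force: 30.0
```

The lever is against its upper stop, since the force reverses and the TCP stops moving. I'll relax, release and go up.

Request:
arm_command:
  targets:
    - [-0.002,0.0004,-0.003,0]
    - [-0.003,0.0006,-0.004,0]

```text
time: 13.12
tool_pos: [0.4536, -0.1732, 0.2635]
ee_rot: [-3.141, 0.003, -0.197]
wrist_force: [-0.3, 5.5, -8.5]
width: 0.0254
finger_force: 30.0
```

Request:
arm_command:
  targets:
    - [0,0,0,0]
    - [0,0,0,0]
    - [0,0,0,0]
    - [0,0,0,0]
    - [0,0,0,0]
  claw: 0.4

```text
time: 13.53
tool_pos: [0.4548, -0.1745, 0.2661]
ee_rot: [3.14, -0.003, -0.198]
wrist_force: [0.4, 0.3, -0.1]
width: 0.0545
finger_force: 0.0
```

Request:
arm_command:
  targets:
    - [0,0,0.03,0]
    - [0,0,0.1,0]
    - [0,0,0.212,0]
    - [0,0,0.212,0]
    - [0,0,0.212,0]

```text
time: 13.95
tool_pos: [0.4555, -0.1745, 0.3766]
ee_rot: [3.138, -0.011, -0.198]
wrist_force: [-0.5, -0.1, 0.4]
width: 0.0564
finger_force: 0.0
```

Request:
arm_command:
  targets:
    - [0.244,0.344,0,0]
    - [0.244,0.344,0,0]
    - [0.244,0.344,0,0]
    - [0.244,0.344,0,0]
    - [0.244,0.344,0,0]
    - [0.244,0.344,0,0]
    - [0.244,0.344,0,0]

```text
time: 14.53
tool_pos: [0.5769, 0.0001, 0.3678]
ee_rot: [3.141, 0.004, -0.194]
wrist_force: [-0.1, -0.7, 0.0]
width: 0.0568
finger_force: 0.0
```

Run:
```python
from bench import robot
import cv2
s=robot.snapshot("side")[190:370,180:420,::-1]
cv2.imwrite("pics/c5.png",cv2.resize(s,(800,600),interpolation=2))
print(robot.get_obs()['tool_pos'],robot.get_obs()['time'])
```

```text
[ 0.57625916 -0.00130405  0.36883101] 14.5833
```

View pics/c5.png

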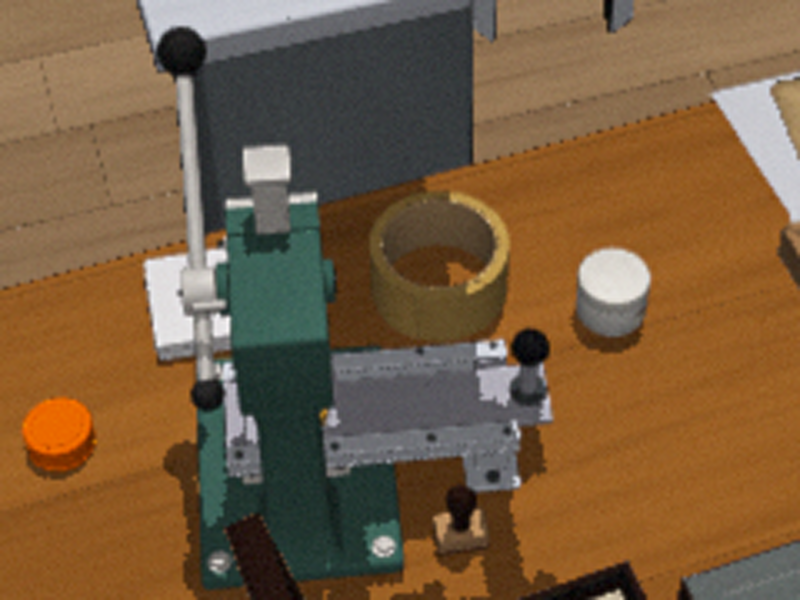

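The lever ball is back at (181,52) as at the start, and the carriage is still home with its ball at (530,348). Next I grip the carriage ball and draw the carriage out.

Request:
arm_command:
  targets:
    - [-0.002,0.002,-0.3,0]
    - [-0.002,0.002,-0.3,0]
    - [-0.002,0.002,-0.3,0]
    - [-0.002,0.002,-0.3,0]
    - [-0.002,0.002,-0.45,0]
    - [-0.002,0.002,-0.5,0]
    - [-0.002,0.002,-0.56,0]
    - [-0.002,0.002,-0.594,0]

```text
time: 15.25
tool_pos: [0.571, -0.0025, 0.0682]
ee_rot: [3.14, 0.007, -0.2]
wrist_force: [-1.1, 0.2, -0.4]
width: 0.0565
finger_force: 0.0
```

Request:
arm_command:
  targets:
    - [0,0,0,0]
    - [0,0,0,0]
    - [0,0,0,0]
    - [0,0,0,0]
    - [0,0,0,0]
    - [0,0,0,0]
  claw: 1

```text
time: 15.75
tool_pos: [0.5775, 0.0005, 0.0767]
ee_rot: [-3.138, -0.006, -0.197]
wrist_force: [1.0, 3.6, 3.8]
width: 0.0218
finger_force: 30.0
```

Request:
arm_command:
  targets:
    - [0.001,0.005,0,0]
    - [0.003,0.015,0,0]
    - [0.005,0.025,0,0]
    - [0.007,0.035,0,0]
    - [0.009,0.045,0,0]
    - [0.011,0.055,0,0]
    - [0.013,0.065,0,0]
    - [0.0157,0.0785,0,0]

```text
time: 16.42
tool_pos: [0.5839, 0.0364, 0.0753]
ee_rot: [3.137, -0.003, -0.198]
wrist_force: [0.0, -5.4, 4.1]
width: 0.0224
finger_force: 30.0
```

Request:
arm_command:
  targets:
    - [0.002,0.01,0,0]
    - [0.004,0.02,0,0]
    - [0.006,0.03,0,0]
    - [0.008,0.04,0,0]
    - [0.01,0.05,0,0]
    - [0.012,0.06,0,0]
    - [0.0135,0.068,0,0]
    - [0.0157,0.0785,0,0]

```text
time: 17.08
tool_pos: [0.5907, 0.0783, 0.0731]
ee_rot: [3.141, 0.001, -0.197]
wrist_force: [-0.7, -4.3, 3.2]
width: 0.0222
finger_force: 30.0
```

Request:
arm_command:
  targets:
    - [0.0006,0.003,0,0]
    - [0.0012,0.006,0,0]
    - [0.0018,0.009,0,0]
    - [0.0024,0.012,0,0]
    - [0.003,0.015,0,0]
    - [0.0036,0.018,0,0]
    - [0.004,0.02,0,0]
    - [0.004,0.02,0,0]

```text
time: 17.75
tool_pos: [0.5929, 0.0884, 0.0733]
ee_rot: [-3.141, 0.0, -0.197]
wrist_force: [-0.3, -3.0, 1.8]
width: 0.0222
finger_force: 30.0
```

Request:
arm_command:
  targets:
    - [0.0006,0.003,0,0]
    - [0.0012,0.006,0,0]
    - [0.0012,0.006,0,0]
    - [0.0012,0.006,0,0]

```text
time: 18.08
tool_pos: [0.5934, 0.0904, 0.0732]
ee_rot: [3.14, 0.0, -0.197]
wrist_force: [-0.4, -4.8, 1.1]
width: 0.0222
finger_force: 30.0
```

Request:
arm_command:
  targets:
    - [0.0006,0.003,0,0]
    - [0.0012,0.006,0,0]
    - [0.0012,0.006,0,0]
    - [0.0012,0.006,0,0]

```text
time: 18.42
tool_pos: [0.5935, 0.0908, 0.0725]
ee_rot: [3.135, 0.001, -0.198]
wrist_force: [0.1, -9.9, -0.5]
width: 0.0226
finger_force: 30.0
```

Only 0.4 mm of motion with the force rising means the outer stop is reached. I'll relax, release, rise clear and check.

Request:
arm_command:
  targets:
    - [-0.0004,-0.002,0,0]
    - [-0.0008,-0.004,0,0]
    - [-0.0008,-0.004,0,0]

```text
time: 18.67
tool_pos: [0.5935, 0.0905, 0.073]
ee_rot: [3.139, 0.001, -0.198]
wrist_force: [-1.1, -5.9, 0.9]
width: 0.0225
finger_force: 30.0
```

Request:
arm_command:
  targets:
    - [0,0,0,0]
    - [0,0,0,0]
    - [0,0,0,0]
    - [0,0,0,0]
    - [0,0,0,0]
  claw: 0.4

```text
time: 19.08
tool_pos: [0.5938, 0.0928, 0.0735]
ee_rot: [-3.14, 0.0, -0.197]
wrist_force: [-0.4, 0.7, 0.1]
width: 0.0522
finger_force: 0.0
```

Request:
arm_command:
  targets:
    - [0,0,0.04,0]
    - [0,0,0.1,0]
    - [0,0,0.4,0]
    - [0,0,0.4,0]
    - [0,0,0.4,0]
    - [0,0,0.4,0]
    - [0,0,0.4,0]
    - [0,0,0.4,0]

```text
time: 19.75
tool_pos: [0.5946, 0.0924, 0.2761]
ee_rot: [-3.14, -0.005, -0.197]
wrist_force: [-0.3, 0.4, -0.3]
width: 0.0563
finger_force: 0.0
```

Run:
```python
from bench import robot
import cv2
s=robot.snapshot("side")[190:370,180:420,::-1]
cv2.imwrite("pics/c6.png",cv2.resize(s,(800,600),interpolation=2))
print(robot.get_obs()['tool_pos'],robot.get_obs()['time'])
from h import *
q=(.5437,-.1472,-.197)
for d in(.084,.09): 
  c,s_=np.cos(q[2]),np.sin(q[2]); print(d,[(proj('side',[q[0]-s_*y,q[1]+c*y,z])[0]-[180,190])*3.333 for y,z in((d+.15,.09),(d,.0515),(d,.0595))])
```

```text
[0.59372358 0.09230996 0.27331997] 19.8
0.084 [array([663.3831059 , 332.43257372]), array([423.17232449, 388.43480161]), array([423.09251732, 380.98390881])]
0.09 [array([672.93596116, 331.66266105]), array([432.63425926, 387.65642553]), array([432.60165642, 380.20396529])]
```

View pics/c6.png

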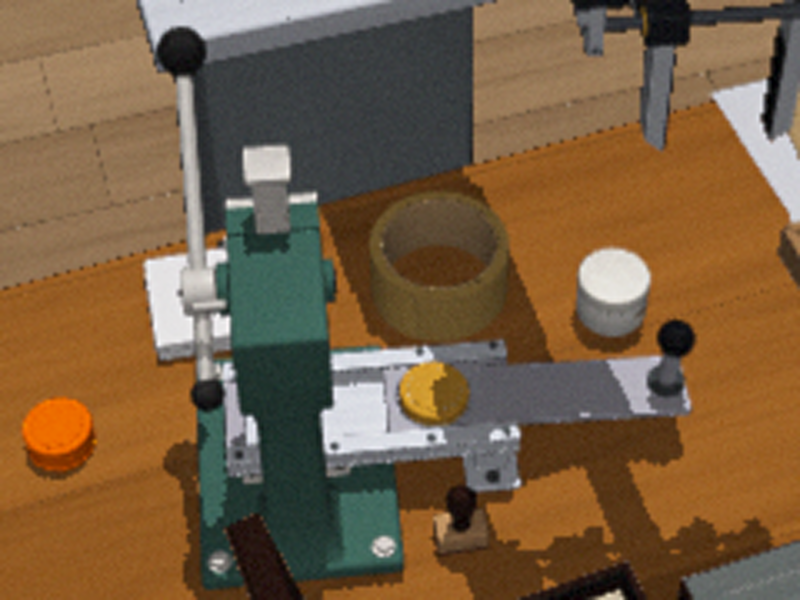

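The tin at (435,390) is closed and level in its nest. The carriage ball at (676,338) matches the outer stop, which projects to x = 673. The lever is up, the bystanders haven't moved and the robot is clear.

```bash
python3 -c "
from bench import robot
print(robot.close_job())"
```

```text
the job is handed in; nothing more can be done
None
```

The job is handed in at about 20 s: the lid is pressed on, the lever was eased back up, and the carriage is drawn out to its outer stop with the closed tin in it. The other things are where they were, and no verdict came back.

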